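# Clip an aperture ring onto the backlit check stage

### The job

Load the aperture ring that lies on the backlit check stage: bring it up to the spring clip, hold the clip's thumb tab down with one fingertip so that its toe lifts, and meanwhile push the ring with the other fingertip, from inside its bore, beneath the toe until it rests against both locating pins. Then let the clip close on the rim and move clear. The ring is only pushed along the plate, never picked up off it, and the other things on the bench are left where they are.

Things in the scene. Friction and masses are not known exactly. Their poses are not given: they have to be found in the camera images.
- stage: backlit check stage, fixed: grey box, black top plate 200 x 120 mm (x -112 to 88, y -60 to 60 mm), 30 mm high, white 40 mm window flush in it. Origin on the bench under the window's centre; x points from window to spring clip, z up. Two steel locating pins, 8 mm thick, 14 mm high, stand on the plate at x 32, y -27 and +27 mm; the clip's bracket at x 41 to 59, y -26 to 26 mm is 22 mm high
- seat (a point): centre of the window on the plate's top face, 30 mm above the bench: the centre of the ring's underside is here when the ring rests against both pins
- clip (a joint): spring clip, a steel see-saw lever on a level pin across the stage (pivot at stage x 50, y 0 mm, 16 mm above the plate). 0 rad: at rest, toe down; grows to its stop at 0.43 rad as the thumb tab beyond the pivot is pressed down and the toe rises; about 0.24 rad when the toe rests on the ring. Pressing the tab's middle takes about 3 N at first and 8 N fully down; it springs back when let go
- tab (a point): mid-point of the upper face of the clip's thumb tab, a ribbed steel strip 22 mm wide (along stage y) and 36 mm long. At rest it slopes up away from the window (stage x 70 to 104 mm), this point at x 89 mm, 21 mm above the plate; at 0.38 rad it lies level, its upper face 6 mm above the plate at stage x 68 to 104 mm, so that a fingertip can slide along it
- toe (a point): lower front edge of the clip's toe (14 mm wide, 10 mm high, blunt face). At rest the edge is at stage x 29 mm, 7 mm above the plate, and the face stops the 12 mm thick ring with the ring's centre at about stage x -10 mm; the edge is 12 mm above the plate at 0.24 rad, where the sole is level, and 15 mm at 0.38 rad, at stage x 27 mm
- ring: aluminium aperture ring lying flat on the stage's plate, 75 mm outside diameter, 48 mm bore, 12 mm thick, 70 g. Origin: centre of its underside, z up. The other rings on the bench are spares
- tape_roll: roll of black tape lying flat beside the stage, 62 mm diameter, 19 mm high, a bystander; origin at the centre of the underside
- brass_insert: pale brass cylinder standing beside the stage, 26 mm diameter, 45 mm high, a bystander; origin at the centre of the underside
- spare_ring: second aluminium ring lying on the bench, 75 mm diameter, 12 mm thick, a bystander; origin at the centre of the underside
- meter: hand multimeter on its back, 144 x 80 x 42 mm, a bystander; origin at the centre of the underside
- cleaner: white squeeze bottle with a red spout, 47 mm diameter, 134 mm high, a bystander; origin at the centre of the underside
- driver: yellow screwdriver lying flat, 178 mm long along its y axis, 22 mm thick, a bystander; origin at the centre of the underside
- spool: solder spool standing on its flange, 58 mm diameter, 36 mm high, a bystander; origin at the centre of the underside
Things that resemble listed ones, but are neither listed nor needed, are in the scene too. Leave any turquoise look-alike of the ring alone.

How it is judged (in metres and radians):
On the way, in this order (a step that is already met when the one before it is completed fails the run):
1. the clip is held open while the ring is still in front of the toe (value of joint clip above 0.28 rad and x of ring in the frame of stage below -0.007 m), for 0.05 s.
2. with the clip still held open the ring is pushed beneath the toe up to the pins (value of joint clip above 0.26 rad and horizontal distance between ring and seat below 0.004 m), for 0.05 s.
At the end, for the whole second after the job is handed in: The ring lies flat on the plate at rest, its centre within 3 mm of the seat (against both pins), and the released clip's toe rests on its rim (clip joint 0.20 to 0.29 rad) (horizontal distance between ring and seat below 0.003 m and z of ring in the frame of stage between 0.028 and 0.032 m and angle between ring's own z axis and vertical below 0.05 rad and value of joint clip between 0.2 and 0.29 rad and linear speed of ring below 0.01 m/s); the robot touches nothing.
It fails at once if the ring is lifted off the plate (more than 10 mm) or tipped up (z of ring in the frame of stage above 0.04 m or angle between ring's own z axis and vertical above 0.35 rad).
It fails at once if a loose bystander (tape roll, brass cylinder, bottle, screwdriver) is moved more than 20 mm (distance of any of tape_roll, brass_insert, cleaner, driver from where it was at the start of the episode above 0.02 m).
It also fails if it takes over 51 s, if anything falls off the work surface, if the arm or the gripper's body presses on something with over 40 N, if the wrist force passes 120 N, or if a joint passes its speed limit or range.

### The arm

A 6-joint arm with a two-finger parallel gripper is mounted at the origin on a cart in front of the work surface, level with it; the furniture and walls round the work are solid. World frame = base frame: x ahead of the robot, y to its left, z up, the work surface at z = 0. Lengths are in mm, angles in rad, forces in N, time in s.
With the tool pointing down it reaches from about 300 to 775 mm from the base axis. Payload 14.6 kg.
Tool frame: the origin (TCP) lies between the finger pads; the fingertips stand 11 mm ahead of it and the grasp point (between the pads) lies 8 mm behind it; z points along the fingers, y is the direction in which the jaws open and shut (so a half turn about z gives the same grasp; the last joint's range is limited). The gripper opens to 94 mm and grips with 3 to 60 N. Pads are 16 mm wide; open, the fingers measure 119 mm over their backs; the gripper's body (75 mm by 177 mm) begins 78 mm behind the grasp point.
Start: joints at [-1.276, 0.3, 1.521, -0, 1.321, -0.067], TCP at [194.67, -514.386, 216.446] pointing down, gripper open.
Joint ranges: [-3.03, 3.03], [-0.79, 2.21], [0.23, 2.52], [-1.04, 4.18], [0, 3.07], [-2.55, 2.55]. Speed limits (rad/s): [2.22, 2.22, 2.57, 3.14, 3.14, 3.14].

### API

Orientations are given as [roll, pitch, yaw] about the fixed x, y, z axes, in that order (R = Rz(yaw) Ry(pitch) Rx(roll)).
In Python, from cell import * gives the robot as it stands.
- The arm moves only by the tool arm_command, never from a script. Its argument "deltas" is a list of rows, each an object with "xyz": the shift along the world's x, y, z in m, a list of three; "turn": the turn, a rotation vector about the world's x, y, z in rad, a list of three. A call has 1 to 12 rows; each row shifts and turns the commanded pose from where the row before left it; what a row does not reach is not made up. A row lasts 1/8 s, in which the tool goes at most 62.5 mm and 10.7 degrees, less where a joint would pass 70% of its speed; a pose out of reach is approached as far as the arm can. A call with a gripper value outside its range is refused whole. "gripper" is the closure, from 0 (fully open) to 1 (shut), set as the call begins (left out, the last holds). The fingers move at their own pace and stop on an object; "force" is the grip in N (left out, the last holds). Time passes only in rows, so rows that do not move let the fingers close. It gives the time, the measured TCP pose, the force and the opening at its end, in the units of the state.
- read_state(): the state, without advancing time (a new reading comes with each control period).
- camera(name): name is "side" or "top" or "wrist"; returns a dict with "color" (480x640x3 uint8, red, green, blue), "fx", "fy", "cx", "cy" (pixels), "k1" (the pictures are not rectified: a ray, as slopes to the right and down, at radius r is drawn at 1 + k1 r^2 times it, then the intrinsics apply), "rvec" (rotation vector, rad) and "tvec" (3), from world to camera coordinates, as OpenCV has them; the wrist camera has in their place "mount" (4x4, takes a point from camera to tool coordinates, whose origin is the TCP and whose axes are the flange's). Camera axes: x right, y down, z forward; pixel columns grow to the right and rows downward; lengths in mm; the calibration is good to about 2 mm. A picture is of the moment at which its call begins: read the wrist's pose just before it. There is no depth.
- sign_off(): hands the job in, once; it reports no verdict.
The state is a dict: "clock": time; "joints": joint angles; "qd": joint speeds; "effort": joint torques, N m; "eef_pos": TCP position; "eef_rot": TCP orientation; "wrist_force": force on the tool from outside, world axes, zero at the start; "moment": the same for the moment, N m; "finger_gap": finger opening in mm.
Only numpy, scipy, OpenCV 4.12 (cv2) and the standard library are available. Lean on these libraries where they do the work, as an engineer would, in place of code of your own. Each camera call takes 0.05 s, during which the arm holds its last target.

## Working session

There is one attempt and no reset: what is moved stays moved. The work goes in short steps, Python scripts to look and compute and a tool call to move; the robot and the scene stay as the last step left them, time stands still between calls to the robot, and variables do not carry over. Pictures are saved under pics/ and viewed, and the job is handed in when it is done.

Besides the shell and the picture viewer there is one more tool, called as name(argument=value, ...), one argument or row to a line, values as JSON. arm_command: Moves the arm, as the interface text tells. Its arguments: {"type":"object","properties":{"deltas":{"type":"array","items":{"type":"object","properties":{"xyz":{"type":"array","items":{"type":"number"}},"turn":{"type":"array","items":{"type":"number"}}}}},"gripper":{"type":"number"},"force":{"type":"number"}},"required":["deltas"]}

```bash
ls; mkdir -p pics; python3 - <<'E'
from cell import *
import cv2
s=read_state();print(s)
for n in("side","top","wrist"):
    c=camera(n);cv2.imwrite(f"pics/{n}0.png",c["color"][:,:,::-1]);print(n,{k:v for k,v in c.items() if k!="color"})
E
```

```text
pics
{'clock': 0.0, 'joints': array([-1.27558845e+00,  3.00482958e-01,  1.52160423e+00,  1.99666630e-05,
        1.32066065e+00, -6.66046098e-02]), 'qd': array([ 0.00150189, -0.0024377 ,  0.00014485,  0.00041935, -0.00076893,
        0.00013741]), 'effort': array([-2.76929022e-03, -5.31802976e+01, -3.52739382e+01,  7.07623176e-02,
        2.43918254e-02, -8.99471388e-05]), 'eef_pos': array([ 194.61032835, -514.15218798,  215.87001476]), 'eef_rot': array([-3.14044132e+00, -9.61804753e-05,  3.61807478e-01]), 'wrist_force': array([-0.59952111,  0.27289876, -0.0835585 ]), 'moment': array([0.03967142, 0.01218841, 0.0180487 ]), 'finger_gap': 93.97493110744718}
side {'fx': 484.13064371607106, 'fy': 484.13064371607106, 'cx': 328.9056278452978, 'cy': 244.70264314445245, 'k1': 0.014069818468601248, 'rvec': array([ 2.05252918, -0.31626338,  0.20708131]), 'tvec': array([-549.63007891,  166.9856299 ,  719.82620851])}
top {'fx': 587.3676141168391, 'fy': 587.3676141168391, 'cx': 313.37957821759136, 'cy': 240.86137304640843, 'k1': 0.04180785729280376, 'rvec': array([ 2.14948977, -2.20942301,  0.0896821 ]), 'tvec': array([  91.81120272,  587.42275986, 1252.86924153])}
wrist {'fx': 399.68708355965606, 'fy': 399.68708355965606, 'cx': 317.10265182545606, 'cy': 243.54870777952604, 'k1': 0.02473527909225715, 'mount': array([[ 6.06704822e-04, -9.71660924e-01, -2.36378257e-01,
         6.70822684e+01],
       [ 9.99999519e-01,  7.71674279e-04, -6.05390764e-04,
         4.33611337e-01],
       [ 7.70641570e-04, -2.36377776e-01,  9.71660925e-01,
        -1.68039598e+02],
       [ 0.00000000e+00,  0.00000000e+00,  0.00000000e+00,
         1.00000000e+00]])}
```

View pics/top0.png

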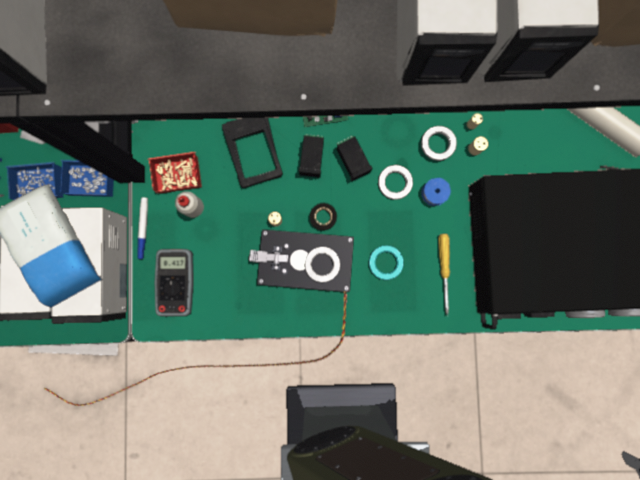

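View pics/side0.png

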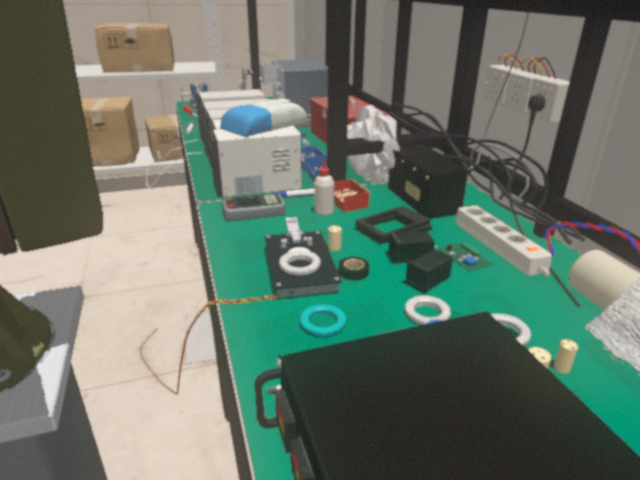

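View pics/wrist0.png

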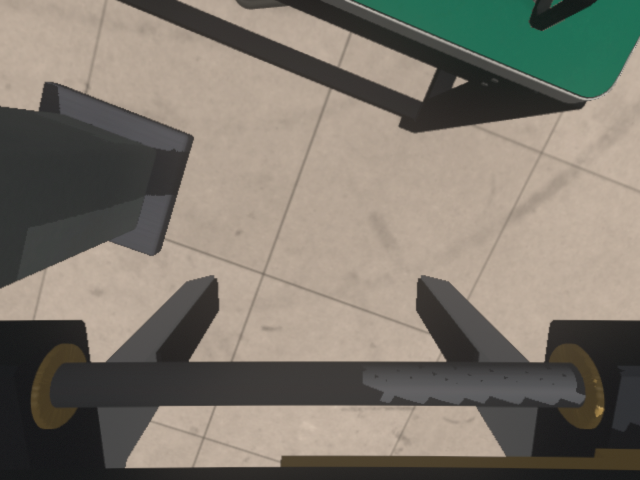

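The top view shows the stage's black plate at (305,261). A white ring lies on it at (323,264), the window is at about (298,259), and the clip points left with its tab at (256,257). The look-alikes are the turquoise ring at (386,262) and white rings on the bench at (395,182) and (438,143). Only the ring at (323,264) is on the stage. I'll check it in a crop.

```bash
python3 - <<'E'
import cv2
a=cv2.imread("pics/top0.png")[215:305,235:365]
cv2.imwrite("pics/topc.png",cv2.resize(a,None,fx=6,fy=6,interpolation=cv2.INTER_CUBIC))
a=cv2.imread("pics/side0.png")[205:305,250:380]
cv2.imwrite("pics/sidec.png",cv2.resize(a,None,fx=6,fy=6,interpolation=cv2.INTER_CUBIC))
E
```

```text
(no output)
```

View pics/topc.png

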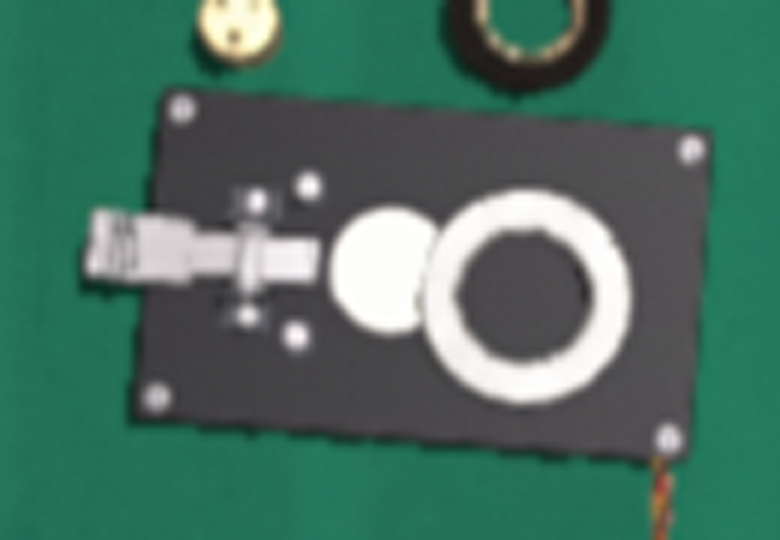

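View pics/sidec.png

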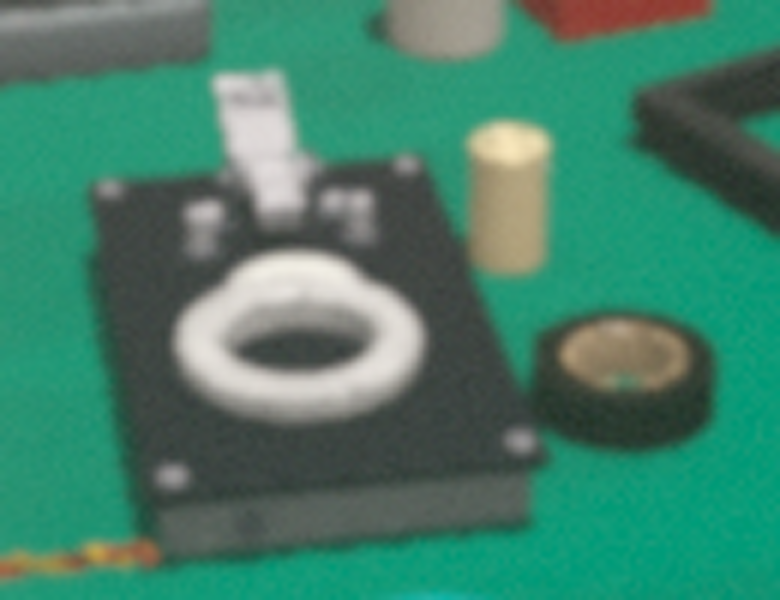

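The crop confirms it. The plate's corners are at TL (163,92), TR (712,130), BR (690,460) and BL (137,422) in crop pixels. The ring on it is centred at about (527,296), and the window at (388,270). Next I'll measure the stage pose and the ring.

```bash
cat > h.py <<'E'
import numpy as np, cv2
from cell import *
def undist(c,uv):
    uv=np.atleast_2d(np.asarray(uv,float)); d=(uv-[c["cx"],c["cy"]])/[c["fx"],c["fy"]]
    s=d.copy()
    for _ in range(20): s=d/(1+c["k1"]*(s**2).sum(1,keepdims=True))
    return np.c_[s,np.ones(len(s))]
def pose(c,st=None):
    if "mount" in c:
        from scipy.spatial.transform import Rotation as R
        T=np.eye(4);T[:3,:3]=R.from_euler("xyz",st["eef_rot"]).as_matrix();T[:3,3]=st["eef_pos"]
        M=T@c["mount"]; return M[:3,:3],M[:3,3]
    Rm=cv2.Rodrigues(np.asarray(c["rvec"]))[0]; return Rm.T,-Rm.T@c["tvec"]
def onz(c,uv,z,st=None):
    Rw,o=pose(c,st); d=undist(c,uv)@Rw.T
    return o+d*((z-o[2])/d[:,2])[:,None]
def proj(c,P,st=None):
    Rw,o=pose(c,st); p=(np.atleast_2d(P)-o)@Rw; s=p[:,:2]/p[:,2:]
    s=s*(1+c["k1"]*(s**2).sum(1,keepdims=True)); return s*[c["fx"],c["fy"]]+[c["cx"],c["cy"]]
def fit(S,W):
    S=np.asarray(S,float);W=np.asarray(W,float)[:,:2]
    a=S-S.mean(0);b=W-W.mean(0)
    th=np.arctan2((a[:,0]*b[:,1]-a[:,1]*b[:,0]).sum(),(a*b).sum())
    R=np.array([[np.cos(th),-np.sin(th)],[np.sin(th),np.cos(th)]]);t=W.mean(0)-R@S.mean(0)
    print("th",th,"o",t,"res",(W-(S@R.T+t)).round(1).tolist());return R,t,th
E
python3 - <<'E'
from h import *
f=lambda p,k,o:(np.array(p)+.5)/k-.5+np.array(o)
c=camera("top"); o=(235,215)
W=onz(c,f([(163,92),(712,130),(690,460),(137,422)],6,o),30)
S=[(88,-60),(-112,-60),(-112,60),(88,60)]
R,t,th=fit(S,W)
ring=onz(c,f([(527,296)],6,o),42)[0,:2]; print("ring",ring,R.T@(ring-t))
w=onz(c,f([(388,270)],6,o),30)[0,:2]; print("window",w,R.T@(w-t))
p=onz(c,f([(309,186),(296,336)],6,o),44)[:,:2]; print("pins",((p-t)@R))
tp=onz(c,f([(90,248)],6,o),58)[:,:2]; print("tab end",((tp-t)@R))
c=camera("side"); o=(250,205)
W=onz(c,f([(95,185),(425,158),(545,460),(150,495)],6,o),30)
R2,t2,th2=fit([(88,60),(88,-60),(-112,-60),(-112,60)],W)
ring=onz(c,f([(301,331)],6,o),42)[0,:2]; print("ring",ring,R.T@(ring-t))
b=onz(c,f([(511,140),(627,361)],6,o),45)[:,:2]; print("brass(z45)",b,(b-t)@R)
E
```

```text
th 1.473714788159107 o [548.43989127 105.7617157 ] res [[-0.6, -0.7], [-0.4, 0.6], [0.7, 0.8], [0.3, -0.7]]
ring [538.32024748  57.70734036] [-48.8089892    5.41412526]
window [549.55328264 107.23214441] [ 1.57142492 -0.96562137]
pins [[ 31.40806886 -28.21956498]
 [ 32.08860349  25.37411675]]
tab end [[ 1.05909344e+02 -6.91048341e-02]]
th 1.4509863642449439 o [550.55999865 106.28604782] res [[1.3, -1.6], [-1.6, 0.0], [-1.6, 0.2], [1.8, 1.4]]
ring [540.38424775  61.94488338] [-44.39133785   3.77058506]
brass(z45) [[643.13360468 163.14170625]
 [629.208038    11.29977514]] [[ 66.28838245 -88.68603626]
 [-86.18836149 -89.54394498]]
```

arm_command(
  deltas=[
    {"xyz":[0.022,0.05,0],"turn":[0,0,-0.05]},
    {"xyz":[0.022,0.052,0],"turn":[0,0,-0.05]},
    {"xyz":[0.022,0.052,0],"turn":[0,0,-0.05]},
    {"xyz":[0.022,0.052,0],"turn":[0,0,-0.05]},
    {"xyz":[0.022,0.052,0],"turn":[0,0,-0.05]},
    {"xyz":[0.022,0.052,0],"turn":[0,0,-0.05]},
    {"xyz":[0.022,0.052,0],"turn":[0,0,-0.05]},
    {"xyz":[0.022,0.052,0],"turn":[0,0,-0.05]},
    {"xyz":[0.038,0.04,0],"turn":[0,0,-0.05]},
    {"xyz":[0.038,0.04,0]},
    {"xyz":[0.038,0.04,0]},
    {"xyz":[0.038,0.04,0]},
  ],
  gripper=0,
)

```text
validation failed for argument at $.de...
```

arm_command(
  deltas=[
    {"xyz":[0.022,0.05,0.0],"turn":[0.0,0.0,-0.05]},
    {"xyz":[0.022,0.052,0.0],"turn":[0.0,0.0,-0.05]},
    {"xyz":[0.022,0.052,0.0],"turn":[0.0,0.0,-0.05]},
    {"xyz":[0.022,0.052,0.0],"turn":[0.0,0.0,-0.05]},
    {"xyz":[0.022,0.052,0.0],"turn":[0.0,0.0,-0.05]},
    {"xyz":[0.022,0.052,0.0],"turn":[0.0,0.0,-0.05]},
    {"xyz":[0.022,0.052,0.0],"turn":[0.0,0.0,-0.05]},
    {"xyz":[0.022,0.052,0.0],"turn":[0.0,0.0,-0.05]},
    {"xyz":[0.038,0.04,0.0],"turn":[0.0,0.0,-0.05]},
    {"xyz":[0.038,0.04,0.0],"turn":[0.0,0.0,0.0]},
    {"xyz":[0.038,0.04,0.0],"turn":[0.0,0.0,0.0]},
    {"xyz":[0.038,0.04,0.0],"turn":[0.0,0.0,0.0]},
  ],
  gripper=0,
)

```text
clock: 1.75
eef_pos: [523.7, 61.3, 216.4]
eef_rot: [3.142, -0.0, -0.088]
wrist_force: [-0.3, -0.3, 0.8]
finger_gap: 94.0
```

```bash
python3 - <<'E'
from h import *
s=read_state();c=camera("wrist");np.save("pics/s1.npy",np.r_[s["eef_pos"],s["eef_rot"]])
cv2.imwrite("pics/w1.png",c["color"][:,:,::-1]);print(s["eef_pos"],s["eef_rot"])
E
```

```text
[523.68596818  61.25004575 216.36925768] [ 3.14151856e+00 -4.66382538e-05 -8.79241584e-02]
```

View pics/w1.png

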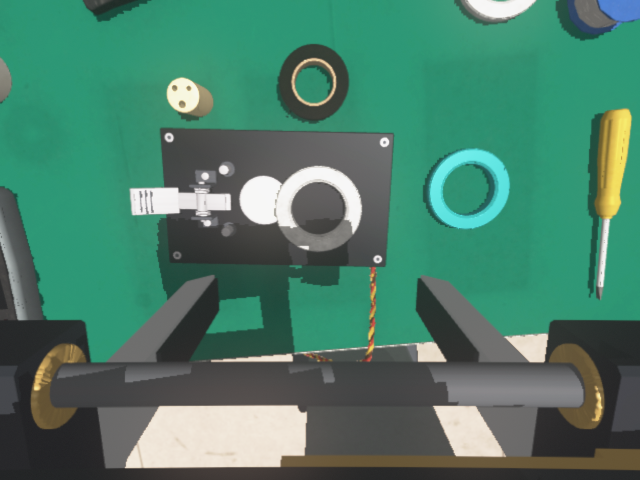

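The wrist view shows the plate from (163,128) to (391,265), the ring at about (318,208), the window at (263,200) and the clip on the left. I'll enlarge it.

```bash
python3 - <<'E'
import cv2
a=cv2.imread("pics/w1.png")[110:280,120:400]
a=cv2.convertScaleAbs(cv2.resize(a[:,:150],None,fx=5,fy=5,interpolation=cv2.INTER_CUBIC)[:600],alpha=1.3,beta=10)
cv2.imwrite("pics/w1a.png",a)
a=cv2.imread("pics/w1.png")[120:280,250:400]
cv2.imwrite("pics/w1b.png",cv2.convertScaleAbs(cv2.resize(a,None,fx=3.5,fy=3.5,interpolation=cv2.INTER_CUBIC),alpha=1.3,beta=10))
E
```

```text
(no output)
```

View pics/w1a.png

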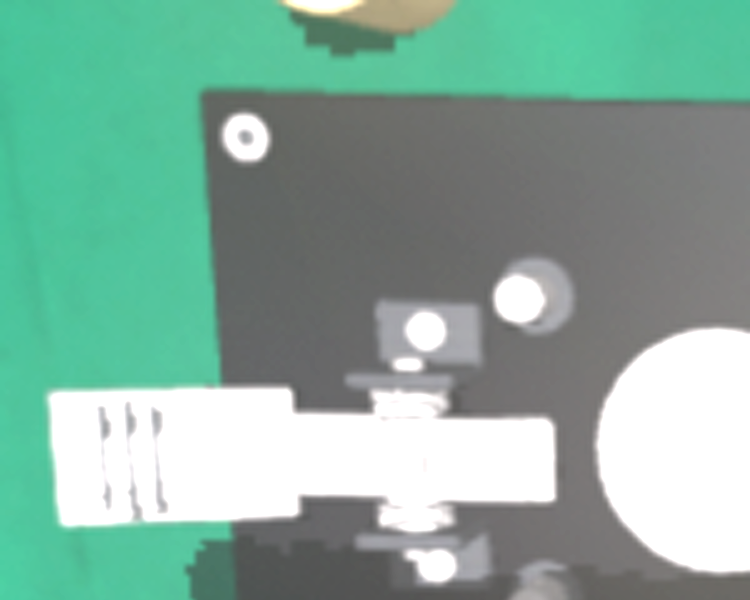

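View pics/w1b.png

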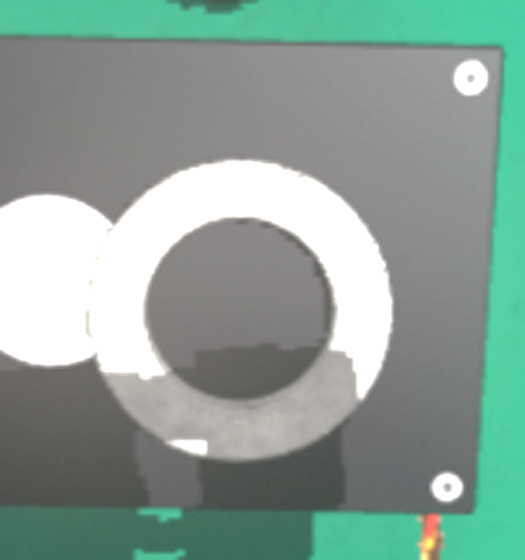

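```bash
python3 - <<'E'
from h import *
v=np.load("pics/s1.npy");s=dict(eef_pos=v[:3],eef_rot=v[3:]);c=camera("wrist")
A=lambda p:(np.atleast_2d(p)+.5)/5-.5+[120,110]
B=lambda p:(np.atleast_2d(p)+.5)/3.5-.5+[250,120]
W=onz(c,np.r_[A((203,91)),B((502,46)),B((473,514)),[[169.5,262]]],30,s)
R,t,th=fit([(88,-60),(-112,-60),(-112,60),(88,60)],W)
R3,t3,th3=fit([(88,-60),(-112,-60),(-112,60)],W[:3])
q=lambda uv,z:(onz(c,uv,z,s)[:,:2]-t)@R
print("window",q(A((719,450)),30),"pin",q(A((519,299)),44),"ring",q(B((241,309.5)),42),onz(c,B((241,309.5)),42,s))
print("tab end",q(A([(50,394),(62,525)]),58),"toe top",q(A([(555,418),(555,502)]),47))
E
```

```text
th 1.462862731702501 o [548.69889504 105.90591847] res [[-0.8, -1.0], [-0.3, 1.1], [0.6, 0.7], [0.6, -0.9]]
th 1.4638434428044451 o [548.43837019 106.17507566] res [[-0.5, -1.3], [-0.2, 0.8], [0.7, 0.5]]
window [[ 0.33530462 -0.19381712]] pin [[ 31.61113182 -26.66052868]] ring [[-48.68512614   4.53858806]] [[538.94215389  57.99301529  42.        ]]
tab end [[104.51126243 -10.58614543]
 [104.53337385  10.8418765 ]] toe top [[25.59717377 -7.25696893]
 [26.04815152  7.01397936]]
```

Stage pose: origin (548.6, 106.0), x axis at 1.466 rad. Two views agree, and the window, pin and tab end match their stated positions within 1 mm. The ring is at stage (-48.7, 4.6). First I'll shut the fingers, go down into the bore, centre the ring and bring it up to the toe.

arm_command(
  deltas=[
    {"xyz":[0.0153,-0.0033,-0.02],"turn":[0.0,0.0,-0.017]},
    {"xyz":[0.0,0.0,-0.04],"turn":[0.0,0.0,0.0]},
    {"xyz":[0.0,0.0,-0.04],"turn":[0.0,0.0,0.0]},
    {"xyz":[0.0,0.0,-0.03],"turn":[0.0,0.0,0.0]},
    {"xyz":[0.0,0.0,0.0],"turn":[0.0,0.0,0.0]},
    {"xyz":[0.0,0.0,0.0],"turn":[0.0,0.0,0.0]},
  ],
  gripper=1,
  force=20,
)

```text
clock: 2.6
eef_pos: [538.4, 56.1, 87.9]
eef_rot: [-3.141, -0.002, -0.105]
wrist_force: [-0.1, 0.1, 0.7]
finger_gap: 37.5
```

```bash
python3 - <<'E'
from h import *
s=read_state();c=camera("wrist");print(s["eef_pos"],s["eef_rot"],s["finger_gap"])
p=proj(c,[(539,58,42)],s);print(p)
cv2.imwrite("pics/w2.png",c["color"][:,:,::-1])
E
```

```text
[538.44372532  56.08731431  87.86036033] [-3.14136324e+00 -1.54065024e-03 -1.05441206e-01] 37.49194101309877
[[312.2273648  269.58670852]]
```

View pics/w2.png

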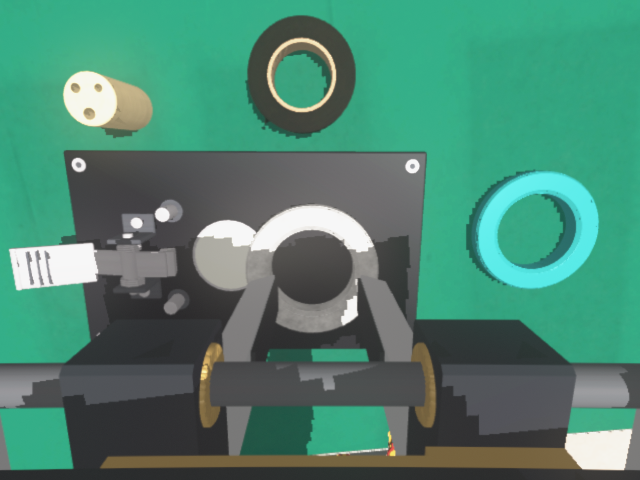

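The shrinking gap shows the fingers are still closing, and the bore at (312,267) lies where I predicted. I'll finish closing, then descend into the bore.

arm_command(
  deltas=[
    {"xyz":[0.001,0.0017,0.0],"turn":[0.0,0.0,0.0]},
    {"xyz":[0.0,0.0,0.0],"turn":[0.0,0.0,0.0]},
    {"xyz":[0.0,0.0,0.0],"turn":[0.0,0.0,0.0]},
    {"xyz":[0.0,0.0,0.0],"turn":[0.0,0.0,0.0]},
    {"xyz":[0.0,0.0,-0.02],"turn":[0.0,0.0,0.0]},
    {"xyz":[0.0,0.0,-0.0204],"turn":[0.0,0.0,0.0]},
    {"xyz":[0.0,0.0,0.0],"turn":[0.0,0.0,0.0]},
  ],
)

```text
clock: 3.52
eef_pos: [538.2, 58.0, 45.0]
eef_rot: [3.141, 0.003, -0.105]
wrist_force: [-0.0, -0.5, 0.1]
finger_gap: 0.5
```

arm_command(
  deltas=[
    {"xyz":[0.0085,-0.0009,0.0],"turn":[0.0,0.0,0.0]},
    {"xyz":[0.0085,-0.0009,0.0],"turn":[0.0,0.0,0.0]},
    {"xyz":[0.0,0.0,0.0],"turn":[0.0,0.0,0.0]},
    {"xyz":[-0.0124,0.0013,0.0],"turn":[0.0,0.0,0.0]},
    {"xyz":[0.001,0.0098,0.0],"turn":[0.0,0.0,0.0]},
    {"xyz":[0.001,0.0099,0.0],"turn":[0.0,0.0,0.0]},
    {"xyz":[0.001,0.0099,0.0],"turn":[0.0,0.0,0.0]},
    {"xyz":[0.0009,0.0079,0.0],"turn":[0.0,0.0,0.0]},
    {"xyz":[0.0,0.0,0.0],"turn":[0.0,0.0,0.0]},
  ],
)

```text
clock: 4.65
eef_pos: [547.5, 95.7, 46.0]
eef_rot: [-3.141, -0.0, -0.104]
wrist_force: [0.2, 0.1, -0.1]
finger_gap: 0.5
```

```bash
python3 - <<'E'
from h import *
s=read_state();c=camera("wrist");print(s["eef_pos"],s["eef_rot"],s["finger_gap"]);np.save("pics/s3.npy",np.r_[s["eef_pos"],s["eef_rot"]])
cv2.imwrite("pics/w3.png",c["color"][:,:,::-1])
E
```

```text
[547.52135735  95.69036089  45.98838395] [-3.14148353e+00 -1.71322564e-05 -1.04332972e-01] 0.5146885658874205
```

View pics/w3.png

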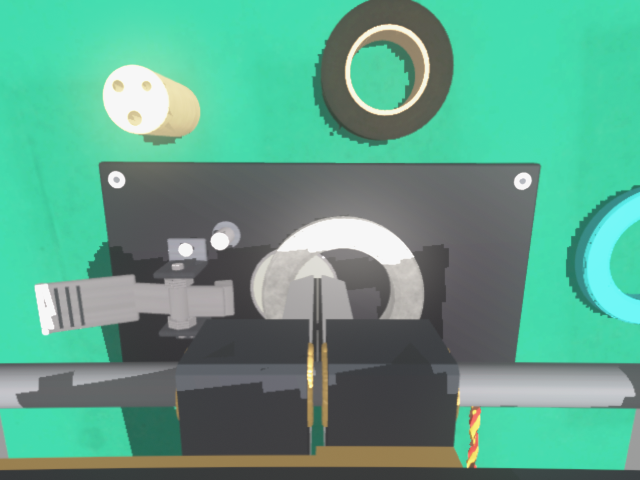

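```bash
cat >> h.py <<'E'
R0=np.array([[np.cos(1.466),-np.sin(1.466)],[np.sin(1.466),np.cos(1.466)]]);t0=np.array([548.6,106.0])
def st2w(S,z): S=np.atleast_2d(S); return np.c_[S@R0.T+t0,np.full(len(S),z)]
def w2st(P): return (np.asarray(P)[...,:2]-t0)@R0
def overlay(c,s,img,rc,k=1):
    a=np.linspace(0,2*np.pi,120)
    for r in(37.5,24):
        P=proj(c,st2w(np.c_[rc[0]+r*np.cos(a),rc[1]+r*np.sin(a)],42),s)
        for p in P: cv2.circle(img,tuple(int(x) for x in p*k+k/2),1,(0,0,255),-1)
E
python3 - <<'E'
from h import *
v=np.load("pics/s3.npy");s=dict(eef_pos=v[:3],eef_rot=v[3:]);c=camera("wrist")
im=cv2.resize(cv2.imread("pics/w3.png"),None,fx=3,fy=3)
overlay(c,s,im,(-20.4,0),3)
cv2.imwrite("pics/w3o.png",im[450:1000,650:1400])
print(w2st(v[:3]))
E
```

```text
[-1.03659103e+01 -5.71073717e-03]
```

View pics/w3o.png

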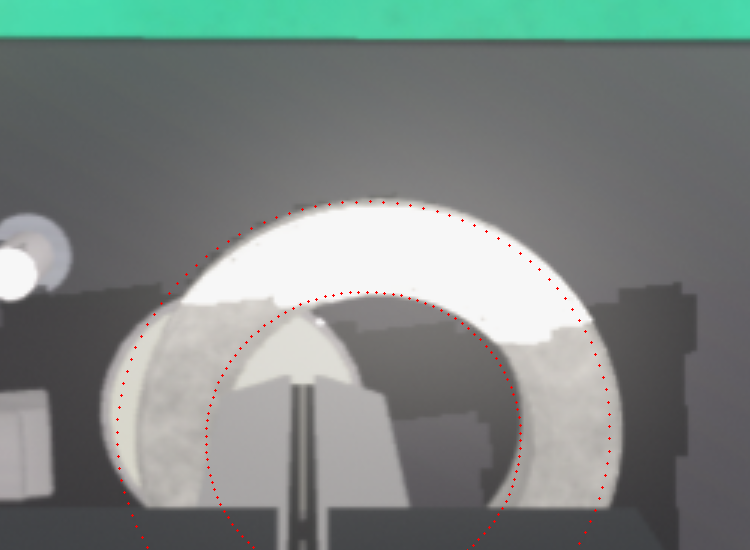

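The ring sits about 2 mm behind my overlay, at stage x ≈ -22.5, and is centred in y. I'll push it 8 mm further, back off, lift, open to about 66 mm and move over the tab and bore.

arm_command(
  deltas=[
    {"xyz":[0.0004,0.004,0.0],"turn":[0.0,0.0,0.0]},
    {"xyz":[0.0004,0.004,0.0],"turn":[0.0,0.0,0.0]},
    {"xyz":[0.0,0.0,0.0],"turn":[0.0,0.0,0.0]},
    {"xyz":[-0.0006,-0.006,0.0],"turn":[0.0,0.0,0.0]},
    {"xyz":[0.0,0.0,0.02],"turn":[0.0,0.0,0.0]},
    {"xyz":[0.0,0.0,0.02],"turn":[0.0,0.0,0.0]},
  ],
)

```text
clock: 5.5
eef_pos: [547.5, 96.5, 86.4]
eef_rot: [3.141, 0.001, -0.106]
wrist_force: [0.1, 0.4, -0.6]
finger_gap: 0.3
```

arm_command(
  deltas=[
    {"xyz":[0.0024,0.023,0.0],"turn":[0.0,0.0,0.0]},
    {"xyz":[0.0024,0.023,0.0],"turn":[0.0,0.0,0.0]},
    {"xyz":[0.0,0.0,0.0],"turn":[0.0,0.0,0.0]},
    {"xyz":[0.0,0.0,0.0],"turn":[0.0,0.0,0.0]},
    {"xyz":[0.0,0.0,0.0],"turn":[0.0,0.0,0.0]},
    {"xyz":[0.0,0.0,0.0],"turn":[0.0,0.0,0.0]},
    {"xyz":[0.0,0.0,0.0],"turn":[0.0,0.0,0.0]},
    {"xyz":[0.0,0.0,0.0],"turn":[0.0,0.0,0.0]},
  ],
  gripper=0.298,
)

```text
clock: 6.5
eef_pos: [552.5, 142.9, 86.1]
eef_rot: [-3.142, -0.0, -0.105]
wrist_force: [0.4, -0.1, -0.7]
finger_gap: 66.0
```

```bash
python3 - <<'E'
from h import *
s=read_state();c=camera("wrist");print(s["eef_pos"],s["eef_rot"],s["finger_gap"],w2st(s["eef_pos"]));np.save("pics/s4.npy",np.r_[s["eef_pos"],s["eef_rot"]])
im=c["color"][:,:,::-1].copy();cv2.imwrite("pics/w4raw.png",im)
overlay(c,s,im,(-14.5,0))
cv2.imwrite("pics/w4.png",im)
E
```

```text
[552.49954379 142.91884936  86.05688679] [-3.14156602e+00 -4.37783876e-05 -1.05312403e-01] 66.04851252836754 [ 3.71242187e+01 -1.62684274e-02]
```

View pics/w4.png

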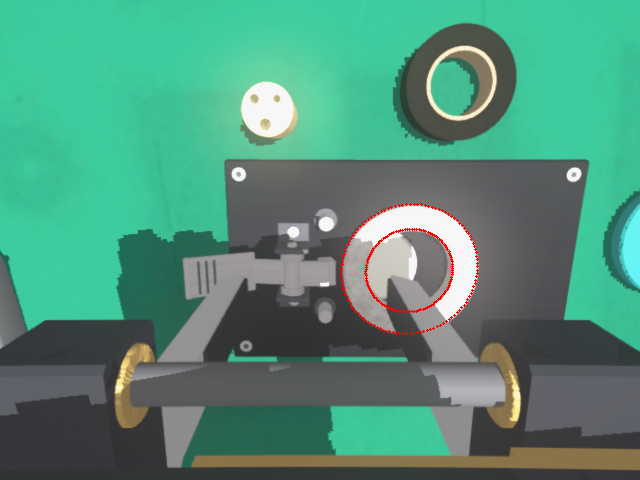

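The overlay at stage (-14.5, 0) matches the ring. The right finger is over the bore and the left one over the tab. I'll descend to press the tab.

arm_command(
  deltas=[
    {"xyz":[0.0001,0.0014,-0.012],"turn":[0.0,0.0,0.0]},
    {"xyz":[0.0,0.0,-0.012],"turn":[0.0,0.0,0.0]},
    {"xyz":[0.0,0.0,-0.006],"turn":[0.0,0.0,0.0]},
    {"xyz":[0.0,0.0,-0.004],"turn":[0.0,0.0,0.0]},
    {"xyz":[0.0,0.0,-0.0025],"turn":[0.0,0.0,0.0]},
    {"xyz":[0.0,0.0,0.0],"turn":[0.0,0.0,0.0]},
  ],
)

```text
clock: 7.3
eef_pos: [552.3, 143.7, 49.9]
eef_rot: [3.14, 0.001, -0.105]
wrist_force: [-7.3, -5.9, 12.1]
finger_gap: 66.3
```

```bash
python3 - <<'E'
from h import *
s=read_state();print(s["eef_pos"],s["finger_gap"],w2st(s["eef_pos"]),s["wrist_force"],s["moment"])
for n in("wrist","side"):
    c=camera(n);im=c["color"][:,:,::-1].copy()
    cv2.imwrite(f"pics/{n}5.png",im if n=="wrist" else cv2.resize(im[195:295,245:375],None,fx=6,fy=6,interpolation=cv2.INTER_CUBIC))
E
```

```text
[552.31296434 143.73713678  49.90817602] 66.26661088979228 [37.91849985  0.25488407] [-7.3332789  -5.85473899 12.06084006] [-0.85885097  1.41051246  0.17467489]
```

View pics/wrist5.png

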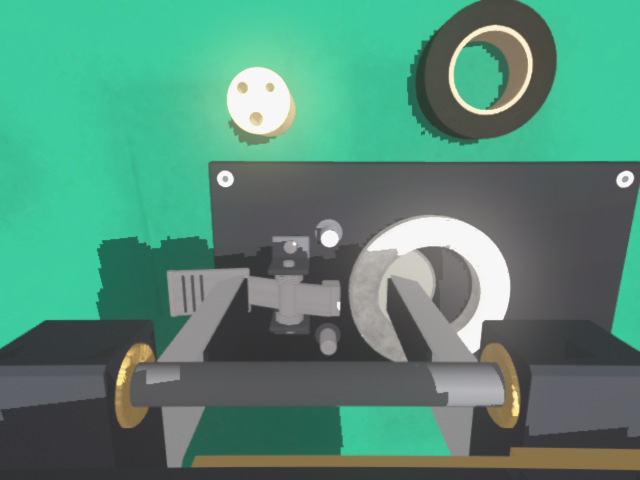

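View pics/side5.png

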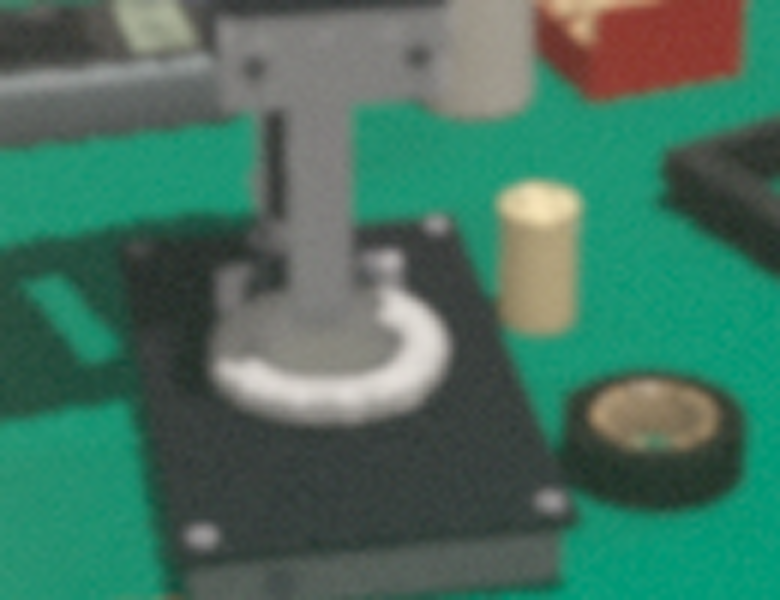

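The tab is pressed with about 12 N and is nearly level, which I estimate as 0.30 rad. I'll press 2.5 mm more and hold.

arm_command(
  deltas=[
    {"xyz":[0.0,0.0,-0.0013],"turn":[0.0,0.0,0.0]},
    {"xyz":[0.0,0.0,-0.0012],"turn":[0.0,0.0,0.0]},
    {"xyz":[0.0,0.0,0.0],"turn":[0.0,0.0,0.0]},
  ],
)

```text
clock: 7.78
eef_pos: [552.7, 143.6, 48.0]
eef_rot: [3.141, -0.0, -0.105]
wrist_force: [-6.7, -8.1, 15.2]
finger_gap: 66.0
```

```bash
python3 - <<'E'
from h import *
s=read_state();print(s["eef_pos"],s["finger_gap"],w2st(s["eef_pos"]),s["wrist_force"],s["moment"])
c=camera("wrist");im=c["color"][:,:,::-1].copy()
for th,col in((.3,(0,0,255)),(.38,(255,0,0))):
    P=[]
    for y in(-11,11):
        # tab end upper corner: rest (104, 21+15*tan.38)
        dx,dz=54,11
        x=50+dx*np.cos(th)+dz*np.sin(th);z=16-dx*np.sin(th)+dz*np.cos(th);P.append(st2w([(x,y)],30+z)[0])
    for y in(-7,7):
        dx,dz=-21,-9
        x=50+dx*np.cos(th)+dz*np.sin(th);z=16-dx*np.sin(th)+dz*np.cos(th);P.append(st2w([(x,y)],30+z)[0])
    p=proj(c,P,s);print(th,p.round(1).tolist())
    for q in p: cv2.circle(im,tuple(int(round(v)) for v in q),1,col,-1)
cv2.imwrite("pics/w6.png",cv2.resize(im[220:370,140:360],None,fx=3.6,fy=3.6,interpolation=cv2.INTER_NEAREST))
E
```

```text
[552.73641194 143.59665938  48.00066362] 66.00896878284914 [37.82308769 -0.18093503] [-6.68744826 -8.07954981 15.19568534] [-1.15606565  1.31558158  0.26189353]
0.3 [[169.2, 272.8], [173.1, 317.4], [338.5, 283.2], [338.1, 311.9]]
0.38 [[173.8, 270.0], [177.6, 313.6], [339.0, 284.5], [338.6, 313.5]]
```

View pics/w6.png

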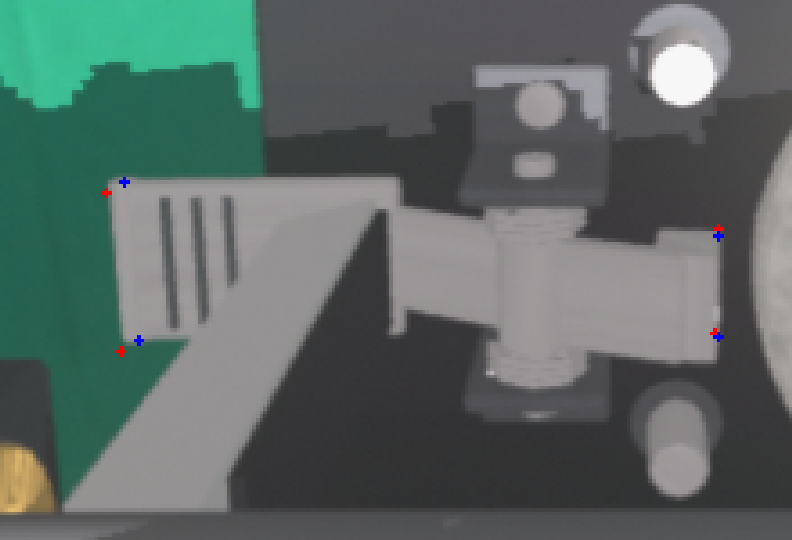

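The tab's end corners match the 0.38 rad prediction (blue dots), so the clip is held open while the ring is still at -14.5. Now the push.

arm_command(
  deltas=[
    {"xyz":[0.0003,0.003,0.0],"turn":[0.0,0.0,0.0]},
    {"xyz":[0.0003,0.003,0.0],"turn":[0.0,0.0,0.0]},
    {"xyz":[0.0003,0.003,0.0],"turn":[0.0,0.0,0.0]},
    {"xyz":[0.0003,0.003,0.0],"turn":[0.0,0.0,0.0]},
    {"xyz":[0.0,0.0,0.0],"turn":[0.0,0.0,0.0]},
  ],
)

```text
clock: 8.45
eef_pos: [554.6, 156.0, 48.0]
eef_rot: [3.141, -0.002, -0.105]
wrist_force: [-0.3, -5.0, 8.5]
finger_gap: 65.6
```

```bash
python3 - <<'E'
from h import *
s=read_state();print(s["eef_pos"],s["finger_gap"],w2st(s["eef_pos"]),s["wrist_force"],s["moment"])
c=camera("wrist");im=c["color"][:,:,::-1].copy()
x=w2st(s["eef_pos"])[0]-33-22.6;print(x)
overlay(c,s,im,(x,0))
cv2.imwrite("pics/w7.png",im)
E
```

```text
[554.63912923 155.99431234  47.98210802] 65.6273815363867 [50.35175876 -0.7763621 ] [-0.33385857 -4.96872807  8.49888918] [-7.34412391e-01  4.68031364e-03 -3.38949137e-04]
-5.2482412447556825
```

View pics/w7.png

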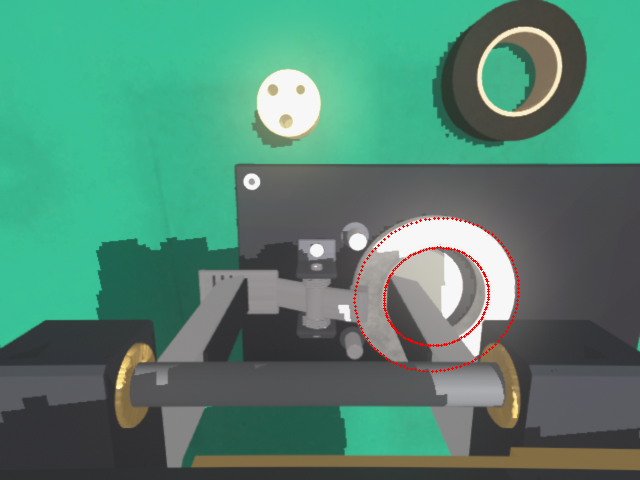

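The overlay at x = -5.2 matches the ring, and its rim has passed under the raised toe. I'll continue to the pins.

arm_command(
  deltas=[
    {"xyz":[-0.0002,0.002,0.0],"turn":[0.0,0.0,0.0]},
    {"xyz":[0.0,0.002,0.0],"turn":[0.0,0.0,0.0]},
    {"xyz":[0.0001,0.001,0.0],"turn":[0.0,0.0,0.0]},
    {"xyz":[0.0,0.0,0.0],"turn":[0.0,0.0,0.0]},
  ],
)

```text
clock: 9.0
eef_pos: [554.5, 160.9, 47.9]
eef_rot: [3.141, -0.002, -0.105]
wrist_force: [-0.9, -4.8, 8.5]
finger_gap: 65.9
```

arm_command(
  deltas=[
    {"xyz":[0.0,0.0007,0.0],"turn":[0.0,0.0,0.0]},
    {"xyz":[0.0,0.0,0.0],"turn":[0.0,0.0,0.0]},
  ],
)

```text
clock: 9.25
eef_pos: [554.5, 161.3, 47.9]
eef_rot: [3.141, -0.002, -0.105]
wrist_force: [0.2, -7.6, 8.2]
finger_gap: 66.0
```

```bash
python3 - <<'E'
from h import *
s=read_state();print(s["eef_pos"],s["finger_gap"],w2st(s["eef_pos"]),s["wrist_force"],s["moment"])
c=camera("wrist");im=c["color"][:,:,::-1].copy()
overlay(c,s,im,(0,0))
cv2.imwrite("pics/w8.png",im)
E
```

```text
[554.49962793 161.33942279  47.86910245] 65.95853677531278 [55.65295286 -0.07850289] [ 0.19506419 -7.57285714  8.22014237] [-1.26618278  0.1001174   0.04802696]
```

View pics/w8.png

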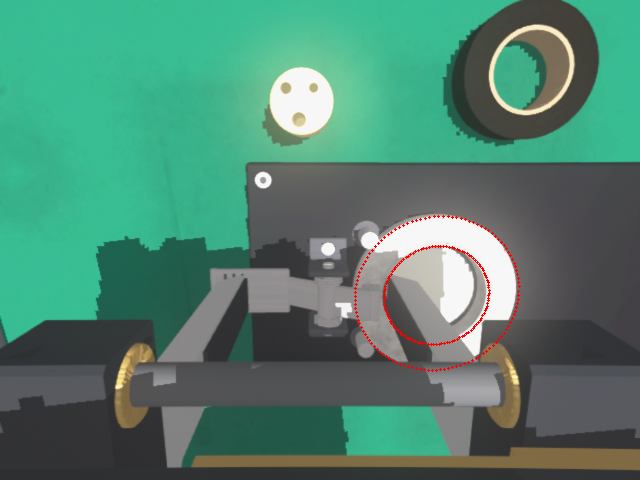

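The force has started to rise and the ring matches the seat overlay. One small push will confirm the stop at both pins.

arm_command(
  deltas=[
    {"xyz":[0.0001,0.0007,0.0],"turn":[0.0,0.0,0.0]},
    {"xyz":[0.0,0.0,0.0],"turn":[0.0,0.0,0.0]},
  ],
)

```text
clock: 9.55
eef_pos: [554.5, 161.7, 47.8]
eef_rot: [3.14, -0.002, -0.105]
wrist_force: [-1.1, -10.2, 9.1]
finger_gap: 66.1
```

arm_command(
  deltas=[
    {"xyz":[0.0001,0.0007,0.0],"turn":[0.0,0.0,0.0]},
    {"xyz":[0.0,0.0,0.0],"turn":[0.0,0.0,0.0]},
  ],
)

```text
clock: 9.8
eef_pos: [554.6, 162.0, 47.8]
eef_rot: [3.14, -0.002, -0.105]
wrist_force: [-0.8, -12.4, 10.3]
finger_gap: 66.0
```

The force climbs against a hard stop (-12 N while advancing only 0.3 mm), so the ring is seated. I'll back the finger off the bore, then lift slowly.

arm_command(
  deltas=[
    {"xyz":[-0.0002,-0.002,0.0],"turn":[0.0,0.0,0.0]},
    {"xyz":[-0.0002,-0.0025,0.0],"turn":[0.0,0.0,0.0]},
    {"xyz":[0.0,0.0,0.002],"turn":[0.0,0.0,0.0]},
    {"xyz":[0.0,0.0,0.002],"turn":[0.0,0.0,0.0]},
    {"xyz":[0.0,0.0,0.003],"turn":[0.0,0.0,0.0]},
    {"xyz":[0.0,0.0,0.004],"turn":[0.0,0.0,0.0]},
    {"xyz":[0.0,0.0,0.01],"turn":[0.0,0.0,0.0]},
    {"xyz":[0.0,0.0,0.04],"turn":[0.0,0.0,0.0]},
    {"xyz":[0.0,0.0,0.05],"turn":[0.0,0.0,0.0]},
    {"xyz":[-0.03,0.0,0.04],"turn":[0.0,0.0,0.0]},
    {"xyz":[-0.03,-0.03,0.02],"turn":[0.0,0.0,0.0]},
    {"xyz":[0.0,0.0,0.0],"turn":[0.0,0.0,0.0]},
  ],
)

```text
clock: 11.3
eef_pos: [493.0, 128.1, 220.5]
eef_rot: [-3.141, -0.004, -0.106]
wrist_force: [-0.4, -0.2, -0.7]
finger_gap: 65.9
```

```bash
python3 - <<'E'
from h import *
s=read_state();print(s["eef_pos"],s["wrist_force"])
c=camera("wrist");im=c["color"][:,:,::-1].copy();k=4
raw=cv2.resize(im,None,fx=k,fy=k,interpolation=cv2.INTER_CUBIC)
p=proj(c,st2w([(20,0)],42),s)[0]*k
for th in (.24,):
    P=[]
    for (dx,dz,y) in((54,11,-11),(54,11,11),(-21,-9,-7),(-21,-9,7)):
        P.append(st2w([(50+dx*np.cos(th)+dz*np.sin(th),y)],46-dx*np.sin(th)+dz*np.cos(th))[0])
    for q in proj(c,P,s): cv2.circle(raw,tuple(int(v) for v in q*k+k/2),3,(255,0,0),-1)
overlay(c,s,raw,(0,0),k)
x,y=int(p[0]),int(p[1]);cv2.imwrite("pics/w9.png",raw[max(0,y-290):y+290,max(0,x-390):x+390])
c=camera("top");cv2.imwrite("pics/top9.png",c["color"][:,:,::-1])
E
```

```text
[492.95691222 128.12878878 220.52511115] [-0.36160255 -0.24837735 -0.66295005]
```

View pics/w9.png

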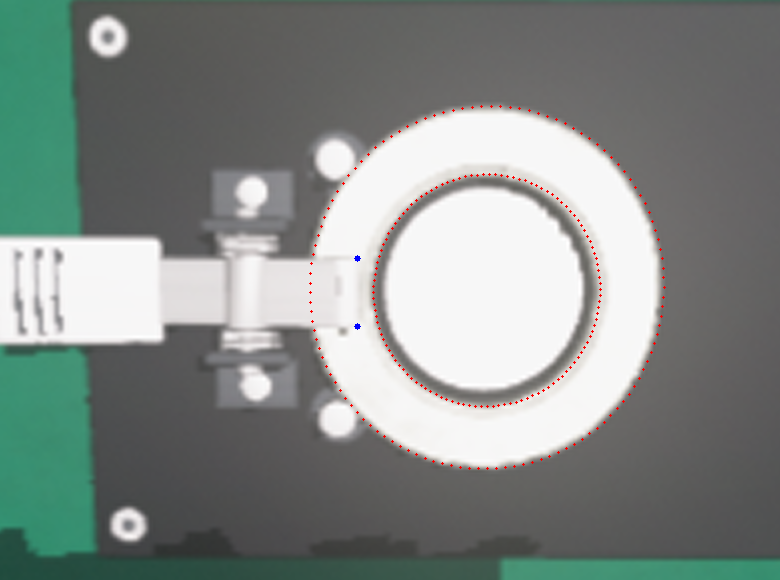

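View pics/top9.png

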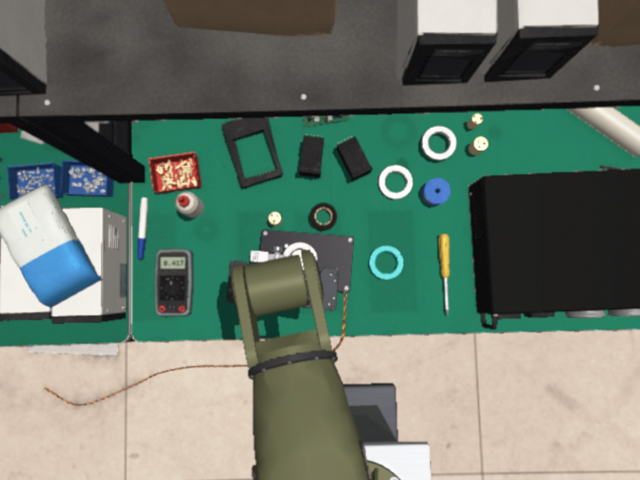

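The ring is concentric with the window and touches both pins. The toe lies on its rim, the bystanders are where they were, and the arm is clear. Handing in.

```bash
python3 -c "
from cell import *
print(sign_off())"
```

```text
the job is handed in; nothing more can be done
None
```

The ring is loaded and the job is handed in at about 11 s of the 51 s allowed; sign-off reports no verdict.

**What I did:**
- I slid the ring along the plate with shut fingers inside its bore, until it was centred in front of the toe at stage x ≈ -14.5 mm.
- I opened the jaws to 66 mm, held the tab down to about 0.37 rad with one fingertip, and pushed the ring beneath the toe with the other until it stopped at the pins.
- I backed the pushing finger off the bore, lifted slowly so the clip closed, and moved clear.

**Last checks:**
- **Ring:** the wrist picture shows it concentric with the window, touching both pins and matching the seat outline to about 1 mm. While pushing, the force rose to 12 N against the stop.
- **Clip:** the toe lies on the rim. I judged this from the picture; the clip joint itself could not be read.
- **Surroundings:** the bystanders look unmoved in the top view, and the wrist force was about zero before handing in.

**Disagreements:**
- Before I opened the jaws, the ring sat about 2 mm behind my first estimate, and I corrected for it.
- There was about 7 N of sideways friction when I first pressed the tab; it disappeared once the finger began to slide.

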